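# Push the V-block through the guide posts to the marking stop

## Robot

A 6-joint arm with a two-finger parallel gripper is mounted at the origin on a cart in front of the work surface, level with it; the furniture and walls round the work are solid. World frame = base frame: x ahead of the robot, y to its left, z up, the work surface at z = 0. Lengths are in m, angles in rad, forces in N, time in s.
With the tool pointing down it reaches from about 0.35 to 0.975 m from the base axis. Payload 4.9 kg.
Tool frame: the origin (TCP) lies between the finger pads; the fingertips stand 17 mm ahead of it and the grasp point (between the pads) lies 2 mm behind it (manip.nose_length is the distance from the TCP to the fingertips, in m); z points along the fingers, y is the line along which they close (so a half turn about z gives the same grasp; the last joint's range is limited). The gripper opens to 85 mm and grips with 20 to 120 N. Pads are 22 mm wide; open, the fingers measure 114 mm over their backs; the gripper's body (76 mm by 85 mm) begins 54 mm behind the grasp point. The pads swing forward as they close: fully open they stand 13 mm farther back than shut.
Start: joints at [-1.284, 0.053, 1.613, -0, 1.476, -0.119], TCP at [0.247, -0.574, 0.248] pointing down, gripper open.
Joint ranges: [-3.01, 3.01], [-1.01, 2.22], [0.06, 2.58], [-1.02, 4.17], [0.09, 2.62], [-3.14, 3.14]. Speed limits (rad/s): [2.57, 2.57, 3.14, 3.14, 3.14, 3.14].

## Interface

Orientations are given as a unit quaternion [w, x, y, z].
In Python, from plant import manip gives the robot as it stands. The module is installed in compiled form; this text tells all that it offers.
- The arm moves only by the tool apply_moves, never from a script. Its argument "moves" is a list of rows, each a list of 3 entries, a list of its own where there are three numbers: the turn, a rotation vector about the tool's x, y, z in rad, then the shift along the tool's x, y, z in cm, then the closure, from -1 (fully open) to 1 (shut), so that 0 is half open. A call has 1 to 20 rows; each row is the pose to reach, as a shift and turn from the pose commanded when the call began, along the tool's axes at that moment; what a row does not reach only later rows make up. A row lasts 1/10 s, in which the tool goes at most 50 mm and 8.59 degrees, less where a joint would pass 70% of its speed; a pose out of reach is approached as far as the arm can. A call with a gripper value outside its range is refused whole. The fingers move at their own pace and stop on an object; the grip force is fixed at half the most. Time passes only in rows, so rows that repeat a pose let the fingers close. It gives the time, the measured TCP pose, the force, the opening and the grip force at its end, in the units of the state.
- manip.state(): the state, without advancing time (a new reading comes with each control period).
- manip.grab_frame(name): name is "scene" or "top" or "wrist"; returns a dict with "image" (400x640x3 uint8, red, green, blue), "K" (3x3 intrinsics, pixels), "rvec" (rotation vector, rad) and "tvec" (3), from world to camera coordinates, as OpenCV has them. Camera axes: x right, y down, z forward; pixel columns grow to the right and rows downward; lengths in m; the calibration is good to about 2 mm. The wrist camera is an equidistant fisheye: a pixel r from the principal point sees the ray r / f radians off the axis. A picture is of the moment at which its call begins. There is no depth.
- manip.job_done(): hands the job in; it is judged then, once.
Trained networks look in a picture, given as the dict that the camera call returned (one of the last four; its "shot" number tells which), for a name from the list of things; names that differ only in an ending like _2 or _b are one class to them, and where a whole thing is asked for, a point or a joint stands for the part that bears it (a point fixed in the world has none). Each returns a list of dicts, best first, with "score" (0 to 1); they miss things now and then, are a little off and sometimes report something else, mostly with a low value. They report only what shows in the picture. A call takes as long as a camera call. They do not tell look-alikes from the thing itself.
- manip.look_for(picture, label): "location" ([x, y, z] in m, in the coordinates of the camera as it stood for that picture, good to about 4 mm: the middle of the surface that is visible of it).
- manip.silhouettes(picture, label): "pixels" (400x640 bool, what is visible of it).
- manip.spot_point(picture, label): "location" ([x, y, z] in m, in the coordinates of the camera as it stood for that picture, good to about 4 mm: a listed point, or the origin of a listed thing).
The state is a dict: "time": time; "joint_pos": joint angles; "joint_vel": joint speeds; "joint_efforts": joint torques, N m; "tool_pos": TCP position; "tool_rot": TCP orientation; "contact_force": force on the tool from outside, world axes, zero at the start; "ft_torque": the same for the moment, N m; "gripper_width": opening from 0.0 (shut) to 1.0 (fully open); "grasp_force": force on a finger pad.
Only numpy, scipy, OpenCV 4.12 (cv2) and the standard library are available. Lean on these libraries where they do the work, as an engineer would, in place of code of your own. Each camera call takes 0.05 s, during which the arm holds its last target. There are 200 camera calls.

## Task

Load the marking jig: with the fingertips push the grey steel V-block across the worktop, through the narrow gap between the jig's two steel guide posts, until it sits square and centred against the blue stop bar. Only push it, never lift or tip it, and leave the small steel dish, the stack of blank plates and the upright focus gauge where they stand. Then draw the hand clear.

Things in the scene. Friction and masses are not known exactly. Their poses are not given: they have to be found in the camera images.
- jig: Marking jig fixed to the worktop. Origin: on the worktop midway between its two guide posts; y = direction in which the block is pushed in, x = across the gap. Posts: steel cylinders, diameter 20 mm, 32 mm high, centres at x = -35 and +35 mm, y = 0, so the gap is 50 mm. Aluminium strips 6 mm high (x = 36 to 50 mm each side, y = -18 to 82 mm) join them to the stop bar; bare worktop between.
- stop_face (a point): Middle of the stop bar's face that the block shall meet, 70 mm along the jig's y from its origin, 11 mm above the worktop; axes as the jig's. The blue bar is 100 mm long across x, 14 mm thick, 22 mm high. Beware of the laser machine's arm and head, which overhang the worktop beyond the jig: from x = 0.63 m on, y = 0.08 to 0.57 m, 0.2 to 0.43 m up.
- v_center (a point): Centre, 17 mm up, of the loose grey V-block: 45 mm along its x, 50 along y, 34 high, 0.3 to 0.6 kg. The V groove runs along x on top; the faces across y are flat rectangles. It starts on the jig's open (-y) side, 115 to 155 mm before the gap, up to 30 mm off to a side, turned up to 0.4 rad. It passes with a flat face to the bar (2.5 mm free each side); seated, its centre is at jig x 0, y 45 mm.
- dish_center (a point): Bystander: centre, half-way up, of a small round steel dish, diameter 68 mm, 24 mm high, standing beyond the stop bar.
- tags_center (a point): Bystander: centre of a stack of metal name-plate blanks, 34 x 53 x 14 mm, lying beyond the dish.
- gauge_center (a point): Bystander: centre, 37 mm up, of an upright aluminium focus gauge with black lines, 30 x 22 x 75 mm, standing beside the jig on the robot's side.
Things that resemble listed ones, but are neither listed nor needed, are in the scene too. Leave any brown or yellow look-alike of the part that bears v_center alone.

How it is judged:
On the way:
1. the V-block is in the gap between the posts (y of v_center in the frame of jig between -0.015 and 0.02 m and x of v_center in the frame of jig between -0.008 and 0.008 m).
At the end, for the whole second after the job is handed in: The V-block lies flat and still on the worktop behind the two posts, within 3 mm of the blue stop bar, square to it within about 5 degrees and within 8 mm of the middle (y of v_center in the frame of jig between 0.042 and 0.048 m and x of v_center in the frame of jig between -0.008 and 0.008 m and angle between the y axis of v_center and the y axis of jig, either way round below 0.09 rad and angle between v_center's own z axis and vertical below 0.05 rad and height (world z) of v_center below 0.02 m and linear speed of v_block below 0.01 m/s); the robot touches nothing.
It fails at once if the V-block is lifted or tipped (height (world z) of v_center above 0.023 m or angle between v_center's own z axis and vertical above 0.2 rad).
It fails at once if the steel dish is disturbed (distance of dish_center from where it was at the start of the episode above 0.012 m).
It fails at once if the stack of blanks is disturbed (distance of tags_center from where it was at the start of the episode above 0.012 m).
It fails at once if the focus gauge is disturbed (distance of gauge_center from where it was at the start of the episode above 0.012 m).
It also fails if it takes over 67 s, if anything falls off the work surface, if the arm or the gripper's body presses on something with over 40 N, if the wrist force passes 120 N, or if a joint passes its speed limit or range.

## Working session

There is one attempt and no reset: what is moved stays moved. The work goes in short steps, Python scripts to look and compute and a tool call to move; the robot and the scene stay as the last step left them, time stands still between calls to the robot, and variables do not carry over. Pictures are saved under pics/ and viewed, at most 10 in all, crops included, and the job is handed in when it is done.

Besides the shell and the picture viewer there is one more tool, called as name(argument=value, ...), one argument or row to a line, values as JSON. apply_moves: Moves the arm, as the interface text tells. Its arguments: {"type":"object","properties":{"moves":{"type":"array"}},"required":["moves"]}

```bash
mkdir -p pics
cat > h.py <<'E'
import numpy as np, cv2
from plant import manip
def w(p,f):
    R=cv2.Rodrigues(np.array(f["rvec"],float))[0]; return R.T@(np.array(p)-np.array(f["tvec"]).ravel())
def ray(f,uv,z):
    R=cv2.Rodrigues(np.array(f["rvec"],float))[0]; t=np.array(f["tvec"]).ravel()
    c=-R.T@t; d=R.T@np.linalg.inv(f["K"])@np.array([uv[0],uv[1],1.]); return c+d*(z-c[2])/d[2]
def proj(f,P): return cv2.projectPoints(np.array(P,float).reshape(-1,3),np.array(f["rvec"],float),np.array(f["tvec"],float),f["K"],None)[0].reshape(-1,2)
def save(f,n): cv2.imwrite("pics/"+n,f["image"][:,:,::-1])
E
python3 - <<'E'
from h import *
np.set_printoptions(precision=4,suppress=True)
for n in ["top","scene"]:
    f=manip.grab_frame(n); save(f,n+"0.png")
    for l in ["jig","stop_face","v_center","dish_center","tags_center","gauge_center"]:
        print(n,l,[(w(d["location"],f).round(4),round(d["score"],2)) for d in manip.spot_point(f,l)])
s=manip.state();print(s["time"],s["tool_pos"],s["tool_rot"])
E
```

```text
top jig [(array([ 0.457, -0.024, -0.002]), 0.72)]
top stop_face [(array([0.4359, 0.0404, 0.0086]), 0.77)]
top v_center [(array([ 0.39  , -0.2373,  0.0176]), 0.8), (array([ 0.4929, -0.1497,  0.0157]), 0.77), (array([ 0.638 , -0.1027,  0.017 ]), 0.58)]
top dish_center [(array([0.4052, 0.1191, 0.0132]), 0.77)]
top tags_center [(array([0.4157, 0.1826, 0.0058]), 0.66)]
top gauge_center [(array([ 0.3722, -0.0321,  0.0412]), 0.49), (array([ 0.4562, -0.02  , -0.0005]), 0.21)]
scene jig [(array([ 0.458 , -0.0198,  0.001 ]), 0.94)]
scene stop_face [(array([0.4396, 0.0413, 0.013 ]), 0.67)]
scene v_center [(array([ 0.4952, -0.1523,  0.0209]), 0.93), (array([ 0.6356, -0.1054,  0.0181]), 0.56)]
scene dish_center [(array([0.4069, 0.1159, 0.0067]), 0.91), (array([ 0.3706, -0.033 ,  0.0366]), 0.4)]
scene tags_center [(array([0.414 , 0.1811, 0.0049]), 0.56)]
scene gauge_center [(array([ 0.3728, -0.0368,  0.0346]), 0.87)]
0.7 [ 0.2467 -0.5742  0.2483] [-0.      0.9795  0.2015  0.    ]
```

View pics/top0.png

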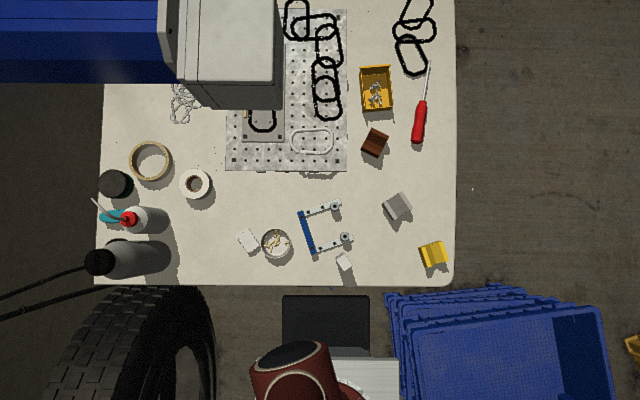

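View pics/scene0.png

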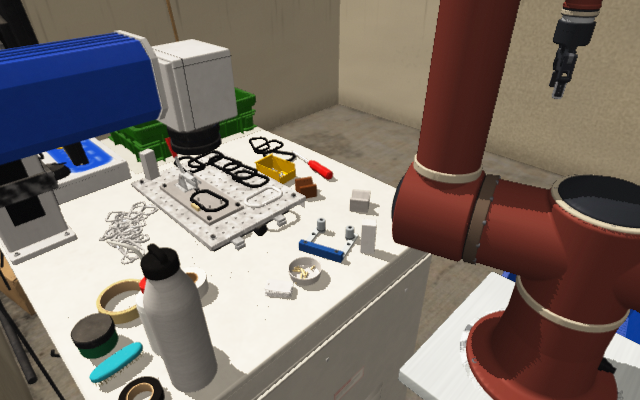

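The grey V-block is at (397,207) in the top view; the yellow (432,255) and brown (375,142) ones are look-alikes. The jig has its bar at (306,232) and posts at (336,205) and (347,238), and the gauge is at (345,262). Next I'll refine the jig pose and the block's yaw.

Run:
```python
from h import *
np.set_printoptions(precision=4,suppress=True)
f=manip.grab_frame("top")
im=f["image"]
hsv=cv2.cvtColor(im,cv2.COLOR_RGB2HSV)
blue=cv2.inRange(hsv,(100,120,40),(130,255,255)); blue[:, :285]=0; blue[:195]=0; blue[262:]=0; blue[:,340:]=0
ys,xs=np.nonzero(blue); r=cv2.minAreaRect(np.c_[xs,ys].astype(np.float32)); print("bar",r)
bp=np.array([ray(f,p,0.022)[:2] for p in cv2.boxPoints(r)]); print(bp)
for d in manip.silhouettes(f,"v_center"):
    m=d["pixels"]; ys,xs=np.nonzero(m); 
    if abs(xs.mean()-397)<12:
        r=cv2.minAreaRect(np.c_[xs,ys].astype(np.float32)); b=np.array([ray(f,p,0.034)[:2] for p in cv2.boxPoints(r)]); print("blk",d["score"],r,b,b.mean(0))
def model(o,a):
    ex=np.array([np.cos(a),np.sin(a)]);ey=np.array([-np.sin(a),np.cos(a)])
    return lambda x,y,z:[*(o+ex*x+ey*y),z]
a=np.arctan2(.295,.955); M=model(np.array([.4575,-.022]),a)
cx,cy,S=290,180,5
crop=cv2.resize(im[180:290,290:430],None,fx=S,fy=S,interpolation=cv2.INTER_CUBIC)[:,:,::-1].copy()
def poly(P,c):
    q=((proj(f,P)-[cx,cy]+.5)*S).astype(int); cv2.polylines(crop,[q.reshape(-1,1,2)],True,c,1)
for s in(-1,1): poly([M(s*.035+.01*np.cos(t),.01*np.sin(t),.032) for t in np.linspace(0,6.28,24)],(0,255,0))
poly([M(-.05,.07,.022),M(.05,.07,.022),M(.05,.084,.022),M(-.05,.084,.022)],(0,255,0))
cv2.imwrite("pics/c1.png",crop)
```

```text
bar ((306.5500183105469, 232.1500244140625), (44.27188491821289, 5.375870227813721), 71.56504821777344)
[[0.4771 0.0711]
 [0.4809 0.0598]
 [0.3883 0.0277]
 [0.3845 0.039 ]]
```

View pics/c1.png

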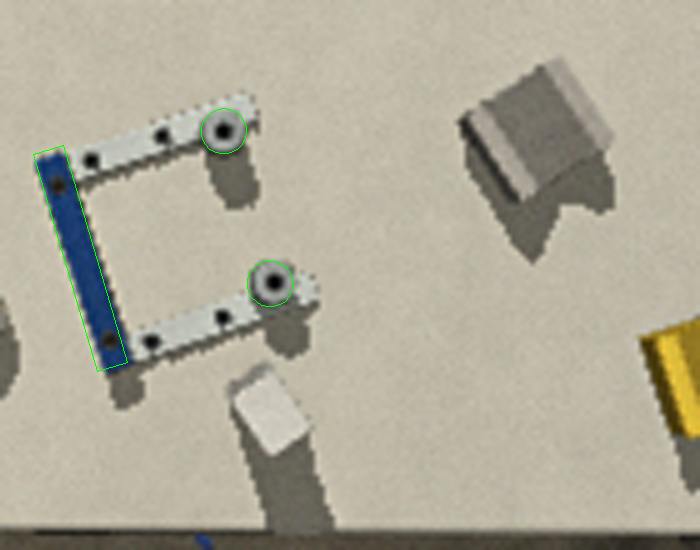

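The model overlay matches the posts and the bar. The jig is at about (0.4575, -0.022) with yaw about 0.315. The block's top corners in the crop are (465,120), (555,58), (612,140) and (522,202), which puts it on the jig's axis and turned about +0.29 rad relative to the jig. I'll move above and behind it, with tool x along the push direction.

apply_moves(
  moves=[
    [[0,0,-1.48],[38.3,-22.6,10],0.8],
    [[0,0,-1.48],[38.3,-22.6,10],0.8],
    [[0,0,-1.48],[38.3,-22.6,10],0.8],
    [[0,0,-1.48],[38.3,-22.6,10],0.8],
    [[0,0,-1.48],[38.3,-22.6,10],0.8],
    [[0,0,-1.48],[38.3,-22.6,10],0.8],
    [[0,0,-1.48],[38.3,-22.6,10],0.8],
    [[0,0,-1.48],[38.3,-22.6,10],0.8],
    [[0,0,-1.48],[38.3,-22.6,10],0.8],
    [[0,0,-1.48],[38.3,-22.6,10],0.8],
    [[0,0,-1.48],[38.3,-22.6,10],0.8],
    [[0,0,-1.48],[38.3,-22.6,10],0.8],
    [[0,0,-1.48],[38.3,-22.6,10],0.8],
    [[0,0,-1.48],[38.3,-22.6,10],0.8],
  ],
)

```text
time: 2.2
tool_pos: [0.5091, -0.2165, 0.1488]
tool_rot: [0.0, 0.589, 0.808, -0.0]
contact_force: [-0.4, -0.2, -0.9]
gripper_width: 0.098
grasp_force: 0.0
```

```bash
cat >> h.py <<'E'
O=np.array([.4575,-.022]); A=.315
ex=np.array([np.cos(A),np.sin(A)]); ey=np.array([-np.sin(A),np.cos(A)])
def J(p): d=np.array(p)[:2]-O; return np.array([d@ex,d@ey])
def tool():
    s=manip.state(); from scipy.spatial.transform import Rotation as Ro
    q=s["tool_rot"]; R=Ro.from_quat([q[1],q[2],q[3],q[0]]).as_matrix()
    print("t",s["time"],"tool jig",(J(s["tool_pos"])*1000).round(1),"z",round(s["tool_pos"][2],4),"xang-jig",round(np.arctan2(R[1,0],R[0,0])-np.pi/2-A,4),"tilt",R[:2,2].round(4),"F",np.round(s["contact_force"],1),"w",s["gripper_width"])
E
python3 - <<'E'
from h import *
np.set_printoptions(precision=4,suppress=True)
tool()
f=manip.grab_frame("wrist"); save(f,"w1.png")
for l in ["jig","stop_face","v_center","gauge_center"]:
    print(l,[((J(w(d["location"],f))*1000).round(1),w(d["location"],f)[2].round(3),round(d["score"],2)) for d in manip.spot_point(f,l)])
print(f["K"],manip.nose_length)
E
```

```text
t 2.2 tool jig [ -11.2 -200.9] z 0.1488 xang-jig -0.0029 tilt [ 0.0006 -0.0005] F [-0.4 -0.2 -0.9] w 0.09750019470621617
jig []
stop_face []
v_center [(array([-128.8, -177.8]), np.float64(0.016), 0.84), (array([ 143.2, -129.7]), np.float64(0.018), 0.75), (array([  -5.1, -132.2]), np.float64(0.015), 0.73)]
gauge_center []
[[309.7069   0.     313.5282]
 [  0.     309.7069 195.4272]
 [  0.       0.       1.    ]] 0.017
```

View pics/w1.png

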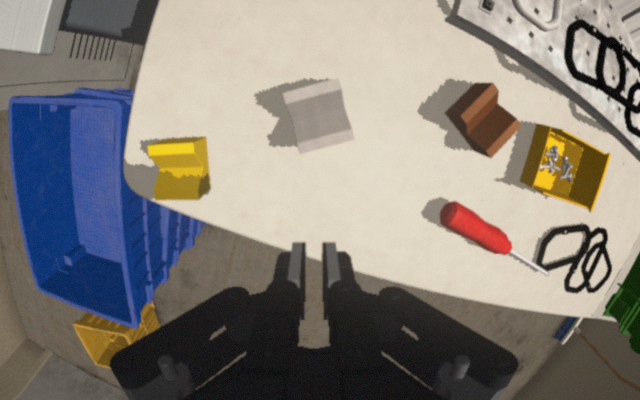

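The grey block is straight ahead at (318,115) and the fingers are at (298–330,250). I'll descend, then push slowly.

apply_moves(
  moves=[
    [[0,0,0],[0,0,4],0.8],
    [[0,0,0],[0,0,8],0.8],
    [[0,0,0],[0,0,11],0.8],
    [[0,0,0],[0,0,12],0.8],
    [[0,0,0],[0,0,12.1],0.8],
    [[0,0,0],[1,0,12.1],0.8],
    [[0,0,0],[2,0,12.1],0.8],
    [[0,0,0],[2.5,0,12.1],0.8],
    [[0,0,0],[2.8,0,12.1],0.8],
    [[0,0,0],[3.1,0,12.1],0.8],
    [[0,0,0],[3.4,0,12.1],0.8],
    [[0,0,0],[3.7,0,12.1],0.8],
    [[0,0,0],[4,0,12.1],0.8],
    [[0,0,0],[4.3,0,12.1],0.8],
    [[0,0,0],[4.6,0,12.1],0.8],
    [[0,0,0],[4.9,0,12.1],0.8],
    [[0,0,0],[5.2,0,12.1],0.8],
    [[0,0,0],[5.5,0,12.1],0.8],
    [[0,0,0],[5.5,0,12.1],0.8],
  ],
)

```text
time: 4.35
tool_pos: [0.4922, -0.1624, 0.0272]
tool_rot: [-0.0, 0.587, 0.809, 0.0]
contact_force: [0.4, -1.4, 2.0]
gripper_width: 0.098
grasp_force: 0.8
```

```bash
cat >> h.py <<'E'
def crop(f,n,x0=290,y0=180,x1=430,y1=290,S=5):
    cv2.imwrite("pics/"+n,cv2.resize(f["image"][y0:y1,x0:x1],None,fx=S,fy=S,interpolation=cv2.INTER_CUBIC)[:,:,::-1])
E
python3 - <<'E'
from h import *
np.set_printoptions(precision=4,suppress=True)
tool()
for n in ["top","scene","wrist"]:
    f=manip.grab_frame(n); save(f,n+"2.png")
    if n=="top": crop(f,"c2.png")
    for l in ["v_center","jig"]: print(n,l,[((J(w(d["location"],f))*1000).round(1),w(d["location"],f)[2].round(3),round(d["score"],2)) for d in manip.spot_point(f,l)])
E
```

```text
t 4.35 tool jig [ -10.5 -144.3] z 0.0272 xang-jig 0.0001 tilt [-0.0002  0.0009] F [ 0.4 -1.4  2. ] w 0.09824328334113477
top v_center [(array([ 145.8, -131.8]), np.float64(0.017), 0.95), (array([  -2.1, -107.4]), np.float64(0.016), 0.72)]
top jig [(array([ 0.4, -1.3]), np.float64(-0.003), 0.73), (array([   0.9, -105.5]), np.float64(0.014), 0.19)]
scene v_center [(array([ 146.7, -134. ]), np.float64(0.017), 0.66), (array([  -2.1, -109.9]), np.float64(0.02), 0.61), (array([-130.4, -180.2]), np.float64(0.018), 0.56)]
scene jig [(array([2.7, 0.4]), np.float64(0.001), 0.7)]
wrist v_center [(array([ 146.6, -129.2]), np.float64(0.014), 0.88), (array([  -2.5, -107.6]), np.float64(0.016), 0.86), (array([-129.4, -178.3]), np.float64(0.019), 0.58)]
wrist jig []
```

View pics/wrist2.png

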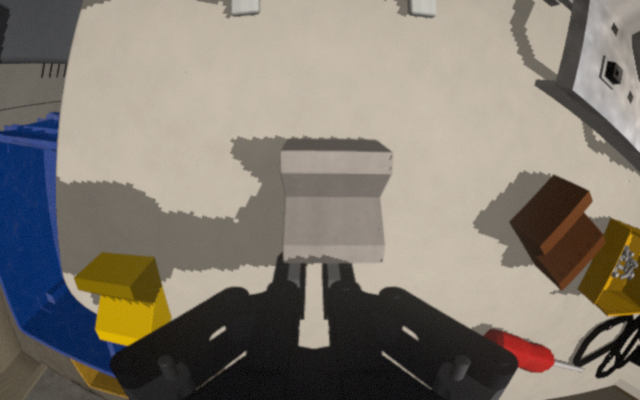

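The block is now flush with the fingertips and square. It sits at jig x ≈ -2 mm, with the strip ends at (245,5) and (423,5) roughly symmetric about it. I'll recentre the pusher and continue with a slight drift to +x.

apply_moves(
  moves=[
    [[0,0,0],[-0.4,0,0],0.8],
    [[0,0,0],[-0.4,0.75,0],0.8],
    [[0,0,0],[-0.4,0.75,0],0.8],
    [[0,0,0],[0,0.75,0],0.8],
    [[0,0,0],[0.4,0.76,0],0.8],
    [[0,0,0],[0.9,0.78,0],0.8],
    [[0,0,0],[1.4,0.8,0],0.8],
    [[0,0,0],[1.9,0.82,0],0.8],
    [[0,0,0],[2.4,0.84,0],0.8],
    [[0,0,0],[2.9,0.86,0],0.8],
    [[0,0,0],[3.4,0.88,0],0.8],
    [[0,0,0],[3.9,0.9,0],0.8],
    [[0,0,0],[4.4,0.92,0],0.8],
    [[0,0,0],[4.9,0.94,0],0.8],
    [[0,0,0],[5.4,0.95,0],0.8],
    [[0,0,0],[5.9,0.96,0],0.8],
    [[0,0,0],[6.4,0.97,0],0.8],
    [[0,0,0],[6.8,0.98,0],0.8],
    [[0,0,0],[7.0,0.98,0],0.8],
    [[0,0,0],[7.0,0.98,0],0.8],
  ],
)

```text
time: 6.8
tool_pos: [0.4798, -0.093, 0.0273]
tool_rot: [-0.0, 0.587, 0.809, 0.0]
contact_force: [0.2, -1.4, 1.1]
gripper_width: 0.099
grasp_force: 0.3
```

Run:
```python
from h import *
np.set_printoptions(precision=4,suppress=True)
tool()
for n in ["top","scene","wrist"]:
    f=manip.grab_frame(n); save(f,n+"3.png")
    for l in ["v_center","jig"]: print(n,l,[((J(w(d["location"],f))*1000).round(1),w(d["location"],f)[2].round(3),round(d["score"],2)) for d in manip.spot_point(f,l)])
```

```text
t 6.8 tool jig [ -0.8 -74.4] z 0.0273 xang-jig 0.0001 tilt [-0.0003  0.0008] F [ 0.2 -1.4  1.1] w 0.09863514450000879
top v_center [(array([-132.1, -181.6]), np.float64(0.015), 0.78), (array([ 144.2, -132.2]), np.float64(0.017), 0.63), (array([  4., -36.]), np.float64(0.018), 0.54)]
top jig [(array([ 0.5, -2.5]), np.float64(0.0), 0.84)]
scene v_center [(array([  1.4, -37.1]), np.float64(0.023), 0.83), (array([ 142.6, -132.4]), np.float64(0.02), 0.71), (array([-131.2, -180. ]), np.float64(0.018), 0.56)]
scene jig [(array([3., 0.]), np.float64(-0.003), 0.95)]
wrist v_center [(array([ -1.2, -38.7]), np.float64(0.017), 0.84), (array([ 144.4, -129.1]), np.float64(0.014), 0.66)]
wrist jig []
```

View pics/wrist3.png

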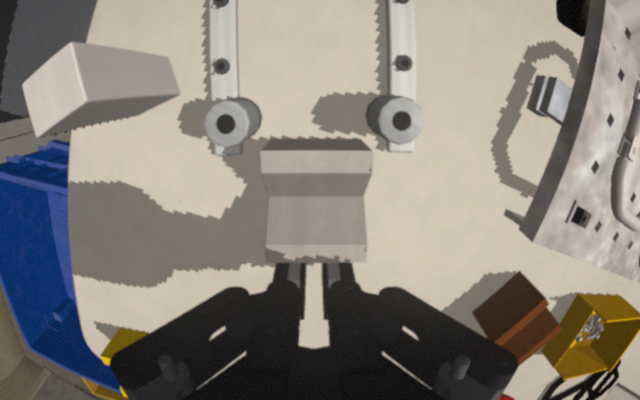

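The post tops are at (227,124) and (401,121), so their midpoint is column 314. The block's mid is column 317, about 1 mm to +x, and its front edge is level. It is well aligned, so I'll push into the gap with a -1 mm drift.

apply_moves(
  moves=[
    [[0,0,0],[0.4,-0.03,0],0.8],
    [[0,0,0],[0.8,-0.06,0],0.8],
    [[0,0,0],[1.2,-0.09,0],0.8],
    [[0,0,0],[1.6,-0.1,0],0.8],
    [[0,0,0],[2.0,-0.1,0],0.8],
    [[0,0,0],[2.4,-0.1,0],0.8],
    [[0,0,0],[2.8,-0.1,0],0.8],
    [[0,0,0],[3.2,-0.1,0],0.8],
    [[0,0,0],[3.6,-0.1,0],0.8],
    [[0,0,0],[4.0,-0.1,0],0.8],
    [[0,0,0],[4.0,-0.1,0],0.8],
  ],
)

```text
time: 8.35
tool_pos: [0.4664, -0.0551, 0.0273]
tool_rot: [-0.0, 0.587, 0.809, 0.0]
contact_force: [-0.9, 0.7, -0.2]
gripper_width: 0.101
grasp_force: 0.0
```

Run:
```python
from h import *
np.set_printoptions(precision=4,suppress=True)
tool()
f=manip.grab_frame("wrist"); save(f,"wrist4.png")
for l in ["v_center"]: print([((J(w(d["location"],f))*1000).round(1),w(d["location"],f)[2].round(3),round(d["score"],2)) for d in manip.spot_point(f,l)])
```

```text
t 8.35 tool jig [ -1.8 -34.2] z 0.0273 xang-jig 0.0003 tilt [-0.0004  0.0008] F [-0.9  0.7 -0.2] w 0.10138862246802872
[(array([-0. ,  4.8]), np.float64(0.018), 0.87), (array([ 146.6, -129. ]), np.float64(0.013), 0.85)]
```

View pics/wrist4.png

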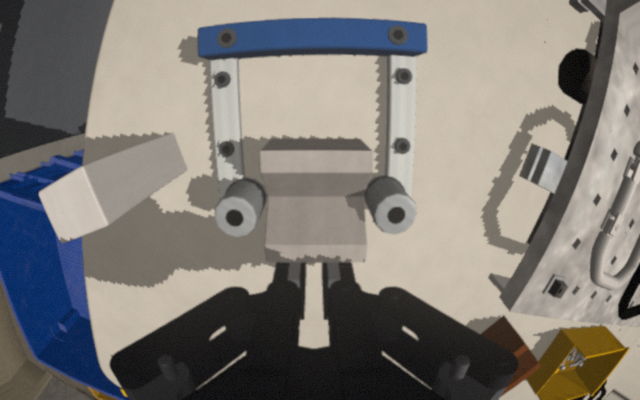

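The block is in the gap, centred between the posts (236 and 395, block mid 316). I'll push on towards the bar, slowing down near it.

apply_moves(
  moves=[
    [[0,0,0],[0.4,0.03,0],0.8],
    [[0,0,0],[0.8,0.05,0],0.8],
    [[0,0,0],[1.2,0.05,0],0.8],
    [[0,0,0],[1.6,0.05,0],0.8],
    [[0,0,0],[2.0,0.05,0],0.8],
    [[0,0,0],[2.4,0.05,0],0.8],
    [[0,0,0],[2.8,0.05,0],0.8],
    [[0,0,0],[3.1,0.05,0],0.8],
    [[0,0,0],[3.4,0.05,0],0.8],
    [[0,0,0],[3.6,0.05,0],0.8],
    [[0,0,0],[3.8,0.05,0],0.8],
    [[0,0,0],[3.9,0.05,0],0.8],
    [[0,0,0],[4.0,0.05,0],0.8],
    [[0,0,0],[4.0,0.05,0],0.8],
  ],
)

```text
time: 9.85
tool_pos: [0.4548, -0.0175, 0.0274]
tool_rot: [-0.0, 0.587, 0.809, 0.0]
contact_force: [0.1, -1.8, 1.1]
gripper_width: 0.099
grasp_force: 1.0
```

Run:
```python
from h import *
np.set_printoptions(precision=4,suppress=True)
tool()
f=manip.grab_frame("wrist"); crop(f,"c5.png",190,80,450,280,3)
for l in ["v_center","stop_face"]: print([((J(w(d["location"],f))*1000).round(1),w(d["location"],f)[2].round(3),round(d["score"],2)) for d in manip.spot_point(f,l)])
```

```text
t 9.85 tool jig [-1.2  5.1] z 0.0274 xang-jig -0.0 tilt [0.0001 0.0002] F [ 0.1 -1.8  1.1] w 0.09904625064996016
[(array([ 1.4, 42.4]), np.float64(0.016), 0.77)]
[(array([ 0. , 68.5]), np.float64(0.002), 0.71), (array([-83.9,  18.3]), np.float64(0.034), 0.51)]
```

View pics/c5.png

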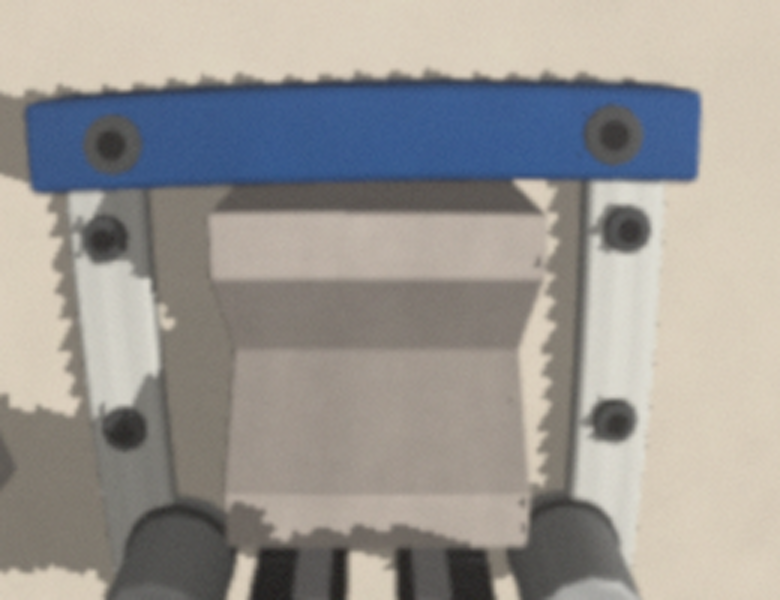

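A few millimetres are left before the bar (its face is at row 180 in the crop). I'll creep in while watching the force.

apply_moves(
  moves=[
    [[0,0,0],[0.1,0,0],0.8],
    [[0,0,0],[0.2,0,0],0.8],
    [[0,0,0],[0.3,0,0],0.8],
    [[0,0,0],[0.3,0,0],0.8],
  ],
)

```text
time: 10.4
tool_pos: [0.4546, -0.0155, 0.0276]
tool_rot: [0.002, 0.587, 0.809, -0.0]
contact_force: [2.2, -5.5, -1.3]
gripper_width: 0.1
grasp_force: 3.3
```

apply_moves(
  moves=[
    [[0,0,0],[0.05,0,0],0.8],
    [[0,0,0],[0.1,0,0],0.8],
    [[0,0,0],[0.1,0,0],0.8],
  ],
)

```text
time: 10.7
tool_pos: [0.4548, -0.0153, 0.0279]
tool_rot: [0.003, 0.587, 0.81, -0.001]
contact_force: [4.5, -9.4, -1.6]
gripper_width: 0.1
grasp_force: 4.7
```

The tool has stopped while the force rises, so the block is against the bar. I'll retreat straight back, then up.

apply_moves(
  moves=[
    [[0,0,0],[-0.3,0,0],0.8],
    [[0,0,0],[-0.6,0,0],0.8],
    [[0,0,0],[-1.5,0,0],0.8],
    [[0,0,0],[-3,0,0],0.8],
    [[0,0,0],[-5,0,0],0.8],
    [[0,0,0],[-7,0,0],0.8],
    [[0,0,0],[-9,0,-1],0.8],
    [[0,0,0],[-11,0,-4],0.8],
    [[0,0,0],[-13,0,-8],0.8],
    [[0,0,0],[-15,0,-12],0.8],
    [[0,0,0],[-15,0,-12],0.8],
    [[0,0,0],[-15,0,-12],0.8],
  ],
)

```text
time: 11.9
tool_pos: [0.5007, -0.1579, 0.1486]
tool_rot: [0.001, 0.588, 0.809, 0.0]
contact_force: [-0.1, 0.4, -0.5]
gripper_width: 0.098
grasp_force: 0.0
```

Run:
```python
from h import *
np.set_printoptions(precision=4,suppress=True)
tool()
for n in ["top","scene"]:
    f=manip.grab_frame(n)
    if n=="top": crop(f,"c6.png",250,180,390,290)
    for l in ["v_center","stop_face","dish_center","tags_center","gauge_center"]: print(n,l,[((J(w(d["location"],f))*1000).round(1),w(d["location"],f).round(3),round(d["score"],2)) for d in manip.spot_point(f,l)])
```

```text
t 11.9 tool jig [  -1.  -142.6] z 0.1486 xang-jig -0.0015 tilt [ 0.0023 -0.0009] F [-0.1  0.4 -0.5] w 0.09831318776173491
top v_center [(array([ 146.3, -130.4]), array([ 0.637, -0.101,  0.016]), 0.8), (array([ 0.7, 45.8]), array([0.444, 0.022, 0.016]), 0.74), (array([-127.8, -180.4]), array([ 0.392, -0.233,  0.019]), 0.43)]
top stop_face [(array([-0.8, 67. ]), array([0.436, 0.041, 0.009]), 0.7)]
top dish_center [(array([ -5.6, 148.9]), array([0.406, 0.118, 0.013]), 0.61)]
top tags_center [(array([ 25.6, 208.7]), array([0.417, 0.184, 0.003]), 0.53)]
top gauge_center [(array([-85.9,  19.5]), array([ 0.37 , -0.03 ,  0.038]), 0.75)]
scene v_center [(array([ 0.2, 40.8]), array([0.445, 0.017, 0.021]), 0.75), (array([-131.3, -179.5]), array([ 0.388, -0.233,  0.018]), 0.71), (array([ 144.1, -130.5]), array([ 0.635, -0.101,  0.021]), 0.67)]
scene stop_face [(array([ 3.9, 66.7]), array([0.441, 0.043, 0.007]), 0.8)]
scene dish_center [(array([ -2.4, 148.8]), array([0.409, 0.119, 0.007]), 0.88)]
scene tags_center [(array([ 18.4, 206.8]), array([0.411, 0.18 , 0.009]), 0.96)]
scene gauge_center [(array([-87. ,  14.2]), array([ 0.37 , -0.035,  0.035]), 0.65)]
```

View pics/c6.png

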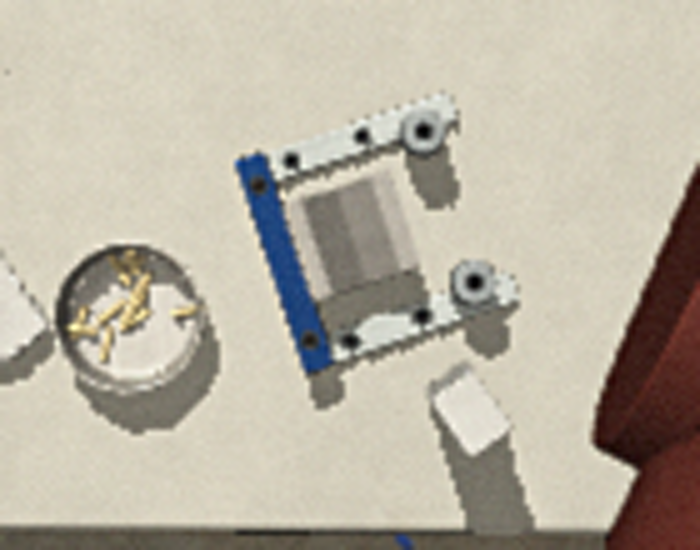

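The block spans about (285–420, 175–300) in the crop, flush and square against the bar. The dish, plates and gauge have not moved.

```bash
python3 -c "
from plant import manip
print(manip.job_done())"
```

```text
the job is handed in; nothing more can be done
None
```

The grey V-block was pushed through the gap and sits square and centred against the blue stop bar; the dish, plates and gauge show no movement in the last pictures, the hand is clear, and the job is handed in (no verdict was returned).

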